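# Hang a sprayed sample on the drying rail

## Task

Take the hanger with the green sample panel out of the wooden rack, hook it onto the drying rail at the rail's open end, where no lamp hood covers it, and slide it along the rail under the hood until it hangs centred on the yellow mark. Let go and leave it hanging still; leave the other two hangers and everything else on the bench where they are.

Things in the scene. Friction and masses are not known exactly. Their poses are not given: they have to be found in the camera images.
- green_hanger: Rigid 0.3 kg hanger. Origin: centre of the panel's underside; z up, y along its width, -x its front. Green panel 12 (x) x 90 (y) x 110 mm (z) at x=0. On its top edge a steel foot (36 mm wide, z 110 to 116 mm) runs forward to an upright strip at x=-28 mm that carries the hook above (see its point). A 20 mm wide, 8 mm thick arm at z=128 mm runs on forward from the strip to a black handle.
- green_hanger_grip (a point): Grip point inside the hanger's black handle: x=-89, y=0, z=157 mm of the hanger, same axes. The handle is a block 30 mm wide (y), 14 mm thick, 66 mm long; its long axis rises leaning 35 degrees from vertical towards the front (-x), 27 mm on above this point and 39 mm below it. Grip it across its 30 mm width with the tool tilted along it.
- green_hanger_hook (a point): Where the rail's axis lies in the fully seated hook: x=-2.5, y=0, z=183.7 mm of the hanger, same axes. Hook: steel roof 36 mm wide (y), inner ridge 11 mm and top 18 mm above this point, flanks falling 45 degrees fore and aft; a back lip 25 mm behind it (+x) reaches 18 mm below it. Between lip and foot (68 mm below) a 50 mm gap, open to +x, lets the rail in; then lower 35 mm to seat.
- rail_frame: Fixed stand. Origin: centre of its underside; y along the rail, -x to the robot. Base 150 x 470 x 12 mm. Round steel rail, 16 mm thick, at x=0, height 225 mm, on 18 mm posts at y=+-217 mm. Red lamp hood: x -60 to +45, y -90 to +220, height 256 to 311 mm, on uprights at x=+55 mm; a hooked hanger has 14 mm above it there, too little to hook on. The rail's -y end, y -208 to -90 mm, is open above.
- rail_open_end (a point): Point on the rail's axis in the middle of its open end (y=-145 mm of rail_frame, height 225 mm). Axes as rail_frame.
- rail_mark (a point): Point on the rail's axis (height 225 mm) in the middle of the yellow mark: a 10 mm wide yellow stripe round the rail, across the base plate and over the hood's front, top and back. Axes as rail_frame.
- rack: Fixed wooden rack, base 100 (x) x 250 (y) x 12 mm; two battens up to height 46 mm leave a groove along y, 14 mm wide, 34 mm deep, at x=0. Two hangers stand in it on their panels' lower edges, 120 mm apart (y about +-60 mm), green and white in either order, handles to -x. Origin: centre of the underside.
- white_hanger: The same hanger in every dimension as green_hanger, but with a white panel; stands in the rack. Leave it alone. Origin as green_hanger.
- blue_hanger: The same hanger in every dimension as green_hanger, but with a blue panel; already hangs on the rail near its covered +y end, at y=162 mm of rail_frame. Leave it alone. Origin as green_hanger.
- spray_gun: Spray gun standing on its metal cup (80 mm wide), 205 mm tall, 130 mm long. Origin: centre of the underside. Leave it.
- paint_tin: Paint tin, 90 mm wide, 110 mm tall. Origin: centre of the underside. Leave it.
- thinner: White bottle with red cap, 70 mm wide, 180 mm tall. Origin: centre of the underside. Leave it.
- tape_roll: Yellow roll of tape lying flat, 100 mm wide, 25 mm high. Origin: centre of the underside. Leave it.
- brush: Paint brush lying flat. Origin: its underside. Leave it.
- mixing_cup: Grey cup, 90 mm wide, 100 mm tall. Origin: centre of the underside. Leave it.

How it is judged:
By the outcome, as a careful person would: the job done as asked, in the order asked, and still so for the second after the job is handed in, with the robot touching nothing.
It also fails if it takes over 58 s, if anything falls off the work surface, if the arm or the gripper's body presses on something with over 40 N, if the wrist force passes 120 N, or if a joint passes its speed limit or range.

## Robot

A 6-joint arm with a two-finger parallel gripper is mounted at the origin on the work surface. World frame = base frame: x ahead of the robot, y to its left, z up, the work surface at z = 0. Lengths are in m, angles in rad, forces in N, time in s.
With the tool pointing down it reaches from about 0.25 to 0.775 m from the base axis. Payload 4 kg.
Tool frame: the origin (TCP) lies at the centre of the arm's flange, where the gripper is bolted on; the fingertips stand 199 mm ahead of it and the grasp point (between the pads) lies 180 mm ahead of it; z points along the fingers, y is the line along which they close (so a half turn about z gives the same grasp; the last joint's range is limited). The gripper opens to 94 mm and grips with 3 to 60 N. Pads are 16 mm wide; open, the fingers measure 119 mm over their backs; the gripper's body (75 mm by 177 mm) begins 78 mm behind the grasp point.
Start: joints at [1.156, 0.087, 1.371, -0, 1.684, -0.103], TCP at [0.169, 0.523, 0.405] pointing down, gripper open.
Joint ranges: [-3.1, 3.1], [-0.76, 2.03], [0.27, 2.55], [-1.08, 4.22], [0.17, 2.65], [-2.57, 2.57]. Speed limits (rad/s): [2.79, 2.79, 3.14, 3.14, 3.14, 3.14].

## Interface

Orientations are given as [roll, pitch, yaw] about the fixed x, y, z axes, in that order (R = Rz(yaw) Ry(pitch) Rx(roll)).
In Python, from bench import robot, eyes, models gives the robot as it stands.
- The arm moves only by the tool step_arm, never from a script. Its argument "commands" is a list that holds one entry, the list of rows, each a list of 7 numbers: the shift along the tool's x, y, z in mm, then the turn, a rotation vector about the tool's x, y, z in rad, then the finger opening in mm, from 0 to 94. In form: [[[tx, ty, tz, wx, wy, wz, gripper], ...]]. A call has 1 to 20 rows; each row shifts and turns the commanded pose from where the row before left it, along the tool's axes as they then stand; what a row does not reach is not made up. A row lasts 1/8 s, in which the tool goes at most 62.5 mm and 10.7 degrees, less where a joint would pass 70% of its speed; a pose out of reach is approached as far as the arm can. A call is refused whole if a number of a shift passes 62.5 or a number of a turn 0.188, either way. A call with a gripper value outside its range is refused whole. The fingers move at their own pace and stop on an object; the grip force is fixed at half the most. Time passes only in rows, so rows that do not move let the fingers close. It gives the time, the measured TCP pose, the force, the opening and the grip force at its end, in the units of the state.
- robot.get_obs(): the state, without advancing time (a new reading comes with each control period).
- eyes.snapshot(name): name is "scene" or "side" or "wrist"; returns a dict with "color" (400x640x3 uint8, red, green, blue), "camera_matrix" (3x3 intrinsics, pixels), "eye" and "rotation" of the camera in the world; the wrist camera has in their place "tool_from_camera" (4x4, takes a point from camera to tool coordinates, whose origin is the TCP and whose axes are the flange's). Camera axes: x right, y up, looking along -z (the intrinsics and any distortion apply to the point x, -y, -z); pixel columns grow to the right and rows downward; lengths in m; the calibration is good to about 2 mm. A picture is of the moment at which its call begins: read the wrist's pose just before it. There is no depth.
- robot.close_job(): hands the job in; it is judged then, once.
Trained networks look in a picture, given as the dict that the camera call returned (one of the last four; its "shot" number tells which), for a name from the list of things; names that differ only in an ending like _2 or _b are one class to them, and where a whole thing is asked for, a point or a joint stands for the part that bears it (a point fixed in the world has none). Each returns a list of dicts, best first, with "confidence" (0 to 1); they miss things now and then, are a little off and sometimes report something else, mostly with a low value. They report only what shows in the picture. A call takes as long as a camera call.
- models.masks_of(picture, query): "mask" (400x640 bool, what is visible of it) and "xy" ([column, row] in pixels, amid what is visible of it).
- models.tip_of(picture, query): "xy" ([column, row] in pixels: a listed point, or the origin of a listed thing).
The state is a dict: "time": time; "joint_positions": joint angles; "qvel": joint speeds; "joint_torque": joint torques, N m; "tool_pos": TCP position; "ee_rot": TCP orientation; "wrist_force": force on the tool from outside, world axes, zero at the start; "wrist_torque": the same for the moment, N m; "width": finger opening in m; "finger_force": force on a finger pad.
Only numpy, scipy, OpenCV 4.12 (cv2) and the standard library are available. Lean on these libraries where they do the work, as an engineer would, in place of code of your own. Each camera call takes 0.05 s, during which the arm holds its last target. There are 200 camera calls.

## Working session

There is one attempt and no reset: what is moved stays moved. The work goes in short steps, Python scripts to look and compute and a tool call to move; the robot and the scene stay as the last step left them, time stands still between calls to the robot, and variables do not carry over. Pictures are saved under pics/ and viewed, at most 11 in all, crops included, and the job is handed in when it is done.

Besides the shell and the picture viewer there is one more tool, called after "Call:" as name(argument=value, ...), one argument or row to a line, values as JSON. step_arm: Moves the arm, as the interface text tells. Its arguments: {"type":"object","properties":{"commands":{"type":"array"}},"required":["commands"]}

```bash
mkdir -p pics; ls; cat > h.py <<'E'
import numpy as np, cv2
from scipy.spatial.transform import Rotation as R
from bench import robot, eyes, models
def save(n,p): cv2.imwrite('pics/'+n+'.png', p['color'][:,:,::-1])
def cam(p,obs=None):
    if 'eye' in p: return np.array(p['eye']),np.array(p['rotation'])
    T=np.array(p['tool_from_camera']); W=np.eye(4); W[:3,:3]=R.from_euler('xyz',obs['ee_rot']).as_matrix(); W[:3,3]=obs['tool_pos']
    T=W@T; return T[:3,3],T[:3,:3]
def ray(p,xy,obs=None):
    e,r=cam(p,obs);K=np.array(p['camera_matrix']); d=np.linalg.inv(K)@[xy[0],xy[1],1]
    d=r@np.array([d[0],-d[1],-d[2]]); return e,d/np.linalg.norm(d)
def proj(p,X,obs=None):
    e,r=cam(p,obs); c=r.T@(np.array(X)-e); q=np.array(p['camera_matrix'])@[c[0],-c[1],-c[2]]; return q[:2]/q[2]
def tri(rs):
    A=0;b=0;
    for e,d in rs:
        M=np.eye(3)-np.outer(d,d);A=A+M;b=b+M@e
    X=np.linalg.solve(A,b); return X,[np.linalg.norm(np.cross(X-e,d)) for e,d in rs]
def at_z(r,z): e,d=r; return e+d*(z-e[2])/d[2]
E
python3 - <<'E'
from h import *
print(robot.get_obs())
P={}
for n in ['scene','side']:
    P[n]=eyes.snapshot(n); save(n,P[n]); print(n,{k:v for k,v in P[n].items() if k!='color'})
for q in ['green_hanger','green_hanger_grip','green_hanger_hook','rail_frame','rail_open_end','rail_mark','rack','white_hanger','blue_hanger','white_hanger','spray_gun','paint_tin','thinner','mixing_cup']:
    rs=[]
    for n in P:
        t=models.tip_of(P[n],q)
        print(q,n,[(np.round(i['xy'],1).tolist(),round(i['confidence'],2)) for i in t[:2]])
        if t: rs.append(ray(P[n],t[0]['xy']))
    if len(rs)==2: print('   ',tri(rs))
E
```

```text
pics
{'time': 0.0, 'joint_positions': array([ 1.15588760e+00,  8.79948789e-02,  1.37223075e+00, -2.95877464e-06,
        1.68361219e+00, -1.03076528e-01]), 'qvel': array([-0.00131101, -0.00162529,  0.00082027, -0.00031335, -0.00018416,
        0.00051284]), 'joint_torque': array([ 2.82333767e-04, -3.40164292e+01, -3.02431726e+01,  7.16556609e-02,
        3.27411911e-02, -1.62228312e-04]), 'tool_pos': array([0.16869324, 0.52338463, 0.40349382]), 'ee_rot': array([-3.13935910e+00, -2.28088840e-04,  2.82975987e+00]), 'wrist_force': array([0.49772547, 0.00133887, 0.71629739]), 'wrist_torque': array([-0.02601179,  0.01614777, -0.02269421]), 'finger_force': 0.0, 'width': 0.09408527008905361}
scene {'camera_matrix': array([[365.7579162 ,   0.        , 316.71120456],
       [  0.        , 365.7579162 , 196.21450106],
       [  0.        ,   0.        ,   1.        ]]), 'eye': array([0.87010649, 0.71922371, 0.90359257]), 'rotation': array([8.08565072e-01, 2.35507112e-03, 2.66412121e+00]), 'shot': 1}
side {'camera_matrix': array([[365.01943758,   0.        , 319.5967732 ],
       [  0.        , 365.01943758, 199.47506927],
       [  0.        ,   0.        ,   1.        ]]), 'eye': array([ 0.21732659, -0.61938193,  0.97361188]), 'rotation': array([ 0.73162229,  0.00490048, -0.45273616]), 'shot': 2}
green_hanger scene [([272.3, 159.5], 0.59), ([308.2, 260.1], 0.27)]
green_hanger side [([377.7, 349.6], 0.69)]Traceback (most recent call last):
  File "<stdin>", line 12, in <module>
  File "h.py", line 18, in tri
    X=np.linalg.solve(A,b); return X,[np.linalg.norm(np.cross(X-e,d)) for e,d in rs]
                                                     ~~~~~~~~^^^^^^^
    raise ValueError("At least one array has zero dimension")
ValueError: At least one array has zero dimension
```

```bash
sed -i "s/np.array(p\['rotation'\])/R.from_euler('xyz',p['rotation']).as_matrix()/" h.py
python3 - <<'E'
from h import *
P={}
for n in ['scene','side']:
    P[n]=eyes.snapshot(n)
print(eyes.snapshot('wrist')['tool_from_camera'])
for q in ['green_hanger','green_hanger_grip','green_hanger_hook','rail_frame','rail_open_end','rail_mark','rack','white_hanger','blue_hanger','spray_gun','paint_tin','thinner','mixing_cup','tape_roll']:
    rs=[]
    for n in P:
        t=models.tip_of(P[n],q)
        print(q,n,[(np.round(i['xy'],1).tolist(),round(i['confidence'],2)) for i in t[:2]])
        if t: rs.append(ray(P[n],t[0]['xy']))
    if len(rs)==2: print('   ',tri(rs))
E
```

```text
[[-6.37463554e-04  9.67136820e-01  2.54255707e-01  7.44497483e-02]
 [ 9.99999404e-01  3.91249642e-04  1.01893972e-03  1.09414770e-04]
 [ 8.85976671e-04  2.54256205e-01 -9.67136494e-01  2.02918925e-02]
 [ 0.00000000e+00  0.00000000e+00  0.00000000e+00  1.00000000e+00]]
green_hanger scene [([273.9, 160.0], 0.86)]
green_hanger side [([378.3, 345.3], 0.66)]
    (array([ 0.50128017, -0.36776378,  0.01699849]), [np.float64(0.0020639370352533415), np.float64(0.0020639370352536473)])
green_hanger_grip scene [([295.9, 129.3], 0.58)]
green_hanger_grip side [([343.0, 317.6], 0.93)]
    (array([ 0.42040052, -0.31726965,  0.16316179]), [np.float64(0.00033931557054742677), np.float64(0.0003393155705473877)])
green_hanger_hook scene [([270.2, 119.5], 0.65), ([307.9, 262.8], 0.24)]
green_hanger_hook side [([238.0, 161.5], 0.73), ([229.9, 192.0], 0.64)]
    (array([ 0.45805695, -0.03158202,  0.4093191 ]), [np.float64(0.14739842107563692), np.float64(0.14739842107563703)])
rail_frame scene [([309.3, 262.6], 0.73)]
rail_frame side [([323.5, 210.7], 0.86), ([432.0, 333.0], 0.46)]
    (array([ 0.5873401 
[... 1401 characters left out ...]
05), np.float64(0.004372921059103716)])
thinner scene [([434.8, 281.2], 0.83), ([439.5, 337.0], 0.32)]
thinner side [([228.5, 195.1], 0.73)]
    (array([ 0.30281311,  0.34444918, -0.00508496]), [np.float64(0.007144679656615284), np.float64(0.007144679656615165)])
mixing_cup scene [([232.1, 167.6], 0.97)]
mixing_cup side [([433.7, 332.2], 0.68)]
    (array([ 0.65722625, -0.402899  ,  0.01142715]), [np.float64(0.001273694680962283), np.float64(0.0012736946809622375)])
tape_roll scene [([344.3, 224.5], 0.4)]
tape_roll side [([287.8, 245.7], 0.75), ([349.3, 193.0], 0.58)]
    (array([ 0.41660556,  0.03698455, -0.00408528]), [np.float64(0.00028965595378148065), np.float64(0.0002896559537815838)])
```

View pics/scene.png

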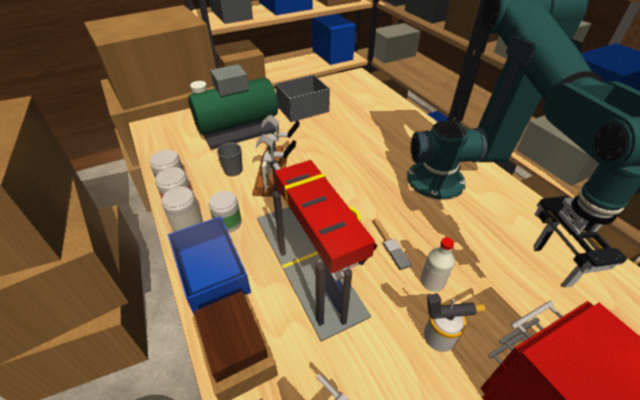

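View pics/side.png

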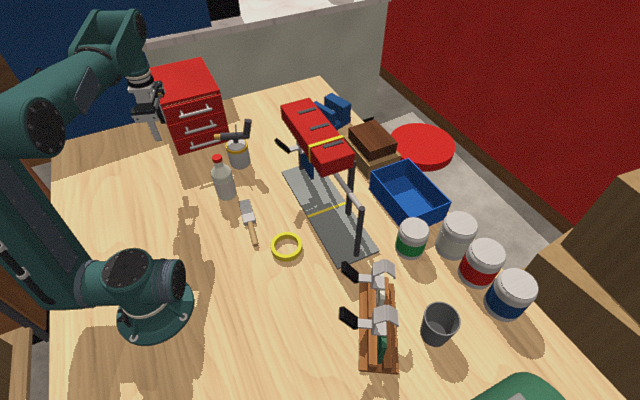

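```bash
cat >> h.py <<'E'
def tool(yaw,tilt=np.radians(35)):  # tool axes in world for hanger yaw
    s,c=np.sin(tilt),np.cos(tilt)
    return R.from_euler('z',yaw)*R.from_matrix(np.array([[-c,0,s],[0,1,0],[-s,0,-c]]))
def plan(p,r,segs,w=94):
    """segs: list of (target pos, target Rotation, rows)"""
    p=np.array(p); out=[]
    for P,Q,n in segs:
        for k in range(n,0,-1):
            d=r.inv().apply((np.array(P)-p)/k)*1000; v=(r.inv()*Q).as_rotvec()/k
            row=[*np.round(d,1),*np.round(v,3)]; out.append([float(x) for x in row]+[w])
            p=p+r.apply(np.array(row[:3])/1000); r=r*R.from_rotvec(row[3:])
    print(len(out),'max',np.abs(np.array(out)).max(0)); print(str(out).replace(' ','').replace('.0,',',').replace('-0,','0,'))
    return p,r
def now():
    o=robot.get_obs(); return o['tool_pos'],R.from_euler('xyz',o['ee_rot'])
E
python3 - <<'E'
from h import *
p,r=now()
plan(p,r,[([.19,.47,.46],r,2),([.28,.05,.48],tool(0),12)])
E
```

```text
14 max [1.83e+01 3.48e+01 2.77e+01 8.00e-03 5.10e-02 2.60e-02 9.40e+01]
[[-18.3,-22.2,-27.6,0,0,0,94],[-18.3,-22.2,-27.7,0,0,0,94],[-17.9,-31,-1.7,-0.008,-0.05,-0.025,94],[-17.2,-31.4,-1,-0.008,-0.051,-0.025,94],[-16.4,-31.9,-0.4,-0.008,-0.05,-0.025,94],[-15.6,-32.2,0.1,-0.008,-0.051,-0.025,94],[-14.8,-32.6,0.6,-0.008,-0.05,-0.025,94],[-13.9,-33,1.1,-0.008,-0.051,-0.025,94],[-13,-33.4,1.5,-0.008,-0.05,-0.025,94],[-12.1,-33.7,1.8,-0.008,-0.051,-0.025,94],[-11.2,-34,2.2,-0.008,-0.05,-0.026,94],[-10.2,-34.3,2.4,-0.008,-0.051,-0.025,94],[-9.1,-34.5,2.7,-0.008,-0.05,-0.026,94],[-8.2,-34.8,2.8,-0.007,-0.051,-0.025,94]]
```

Call:
step_arm(
  commands=[
    [[-18, -22, -27.5, 0, 0, 0, 94], [-18, -22, -27.5, 0, 0, 0, 94], [-18, -31, -1.7, -0.008, -0.05, -0.025, 94], [-17, -31.5, -1, -0.008, -0.051, -0.025, 94], [-16.5, -32, -0.4, -0.008, -0.05, -0.025, 94], [-15.5, -32, 0, -0.008, -0.051, -0.025, 94], [-15, -32.5, 0.6, -0.008, -0.05, -0.025, 94], [-14, -33, 1, -0.008, -0.051, -0.025, 94], [-13, -33.5, 1.5, -0.008, -0.05, -0.025, 94], [-12, -33.5, 2, -0.008, -0.051, -0.025, 94], [-11, -34, 2, -0.008, -0.05, -0.026, 94], [-10, -34.5, 2.5, -0.008, -0.051, -0.025, 94], [-9, -34.5, 2.5, -0.008, -0.05, -0.026, 94], [-8, -35, 3, -0.007, -0.051, -0.025, 94], [0, 0, 0, 0, 0, 0, 94]],
  ],
)

```text
time: 3.62
tool_pos: [0.2789, 0.0476, 0.4796]
ee_rot: [-3.141, 0.612, 3.131]
wrist_force: [-0.5, -0.4, -0.2]
width: 0.094
finger_force: 0.0
```

```bash
python3 - <<'E'
from h import *
o=robot.get_obs();p=eyes.snapshot('wrist');save('w1',p)
print(o['time'],o['tool_pos'],o['ee_rot'],o['joint_positions'],p['camera_matrix'])
for q,z in [('rail_frame',0),('rail_open_end',.225),('rail_mark',.225),('blue_hanger',.0413),('tape_roll',0),('green_hanger',.012),('rack',0)]:
    for i in models.tip_of(p,q)[:2]: print(q,np.round(i['xy'],1),round(i['confidence'],2),at_z(ray(p,i['xy'],o),z))
E
```

```text
3.625 [0.27893447 0.0476083  0.47964781] [-3.14116382  0.61218209  3.13106891] [-0.04197718 -0.74790997  1.87862893  0.01790801  1.39894023 -1.5996031 ] [[341.16332557   0.         316.69392136]
 [  0.         341.16332557 205.15081234]
 [  0.           0.           1.        ]]
rail_frame [364.8 152.5] 0.94 [0.59605128 0.12142683 0.        ]
rail_open_end [259.3 275.5] 0.56 [ 0.58819665 -0.02334116  0.225     ]
rail_mark [369.3 277.5] 0.58 [0.59424054 0.10639858 0.225     ]
blue_hanger [471.8 170.9] 0.85 [0.59886658 0.28237632 0.0413    ]
blue_hanger [ 65.6 182.3] 0.24 [ 0.61754643 -0.35769056  0.0413    ]
tape_roll [ 76.9 121.7] 0.46 [ 5.31757869e-01 -3.11087745e-01  5.55111512e-17]
green_hanger [259.4 277.9] 0.74 [ 0.99102343 -0.1029642   0.012     ]
green_hanger [368.3 149.9] 0.65 [0.58034118 0.12428135 0.012     ]
rack [ 76.  122.7] 0.6 [ 0.53351967 -0.31340715  0.        ]
```

View pics/w1.png

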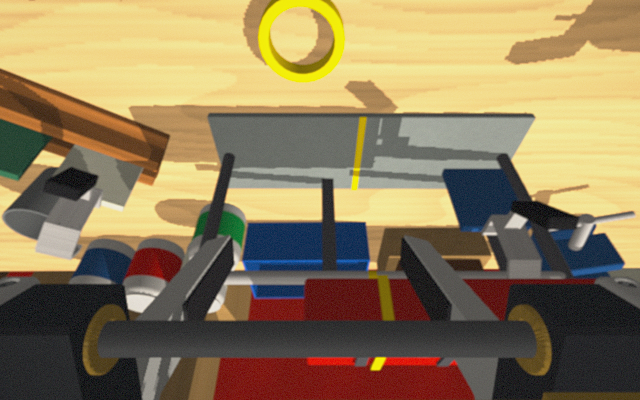

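```bash
python3 - <<'E'
from h import *
o=robot.get_obs();p=eyes.snapshot('wrist')
f=lambda c,z: at_z(ray(p,c,o),z)[:2]
hsv=cv2.cvtColor(p['color'],cv2.COLOR_RGB2HSV)
y=(hsv[...,0]>22)&(hsv[...,0]<35)&(hsv[...,1]>150)&(hsv[...,2]>120); y[:112]=0;y[195:]=0;y[:,:330]=0;y[:,400:]=0
ys,xs=np.nonzero(y); c=np.polyfit(ys,xs,1); print('stripe',len(ys),ys.min(),ys.max(),c)
n=f([np.polyval(c,ys.min()),ys.min()],.012);q=f([np.polyval(c,ys.max()),ys.max()],.012); print(n,q)
# plate near edge: first grey row by column
g=(hsv[...,1]<60)
E0=[]
for x in list(range(225,350,10))+list(range(375,530,10)):
    col=p['color'][95:130,x].astype(int); s=(col[:,0]-col[:,2]); E0.append((x,95+np.argmin(np.diff(s))+.5))
E0=np.array(E0);k=np.polyfit(E0[:,0],E0[:,1],1); k=np.polyfit(*E0[abs(np.polyval(k,E0[:,0])-E0[:,1])<2].T,1);print(k)
L=f([210,np.polyval(k,210)],.012);Rr=f([533.5,np.polyval(k,533.5)],.012)
d=Rr-L; print(L,Rr,np.linalg.norm(d)); yaw=-np.arctan2(d[0],d[1]); ux=np.array([np.cos(yaw),np.sin(yaw)]);uy=np.array([-np.sin(yaw),np.cos(yaw)])
O=(L+Rr)/2+.075*ux
print('yaw',np.degrees(yaw),'O',O,'mark y',(n-O)@uy,(q-O)@uy,'x',(n-O)@ux,(q-O)@ux)
E
```

```text
stripe 464 118 190 [-1.27193433e-01  3.71786017e+02]
[0.51923115 0.10912767] [0.66974634 0.10693131]
[1.47980938e-02 1.08866441e+02]
[ 0.50993898 -0.09741291] [0.5162488 0.3593419] 0.45679838973729303
yaw -0.7914587034639874 O [0.58808673 0.12992851] mark y -0.021749967334583984 -0.021867024470946638 x -0.06856169155994149 0.0819694779039122
```

```bash
python3 - <<'E'
from h import *
p,r=now()
g=np.array([.420,-.317,.166]); t=tool(np.radians(-32))
T=g-t.apply([0,0,.28]); print(T)
plan(p,r,[([.30,-.03,.47],tool(np.radians(-12)),3),(T,t,8)])
E
```

```text
[ 0.28380229 -0.23189422  0.39536257]
11 max [7.00e+00 2.72e+01 1.37e+01 4.10e-02 0.00e+00 5.80e-02 9.40e+01]
[[-3.8,-27.2,6.6,0.041,0,0.058,94],[-5.4,-26.6,7.6,0.04,0,0.058,94],[-7,-25.9,8.7,0.041,0,0.058,94],[2.7,-25.1,9.5,0.025,0,0.036,94],[1.8,-24.9,10.2,0.025,0,0.036,94],[0.9,-24.7,10.8,0.025,0,0.036,94],[0,-24.5,11.4,0.025,0,0.036,94],[-0.9,-24.2,12,0.025,0,0.036,94],[-1.7,-23.8,12.6,0.025,0,0.035,94],[-2.6,-23.4,13.2,0.025,0,0.036,94],[-3.4,-22.9,13.7,0.025,0,0.035,94]]
```

Call:
step_arm(
  commands=[
    [[-4, -27, 6.5, 0.041, 0, 0.058, 94], [-5.5, -26.5, 7.5, 0.04, 0, 0.058, 94], [-7, -26, 8.5, 0.041, 0, 0.058, 94], [2.5, -25, 9.5, 0.025, 0, 0.036, 94], [2, -25, 10, 0.025, 0, 0.036, 94], [1, -24.5, 11, 0.025, 0, 0.036, 94], [0, -24.5, 11.5, 0.025, 0, 0.036, 94], [-1, -24, 12, 0.025, 0, 0.036, 94], [-1.5, -24, 12.5, 0.025, 0, 0.035, 94], [-2.5, -23.5, 13, 0.025, 0, 0.036, 94], [-3.5, -23, 13.5, 0.025, 0, 0.035, 94], [0, 0, 0, 0, 0, 0, 94]],
  ],
)

```text
time: 5.58
tool_pos: [0.2827, -0.233, 0.3948]
ee_rot: [3.14, 0.608, 2.578]
wrist_force: [-0.2, 0.0, 0.0]
width: 0.0939
finger_force: 0.0
```

```bash
python3 - <<'E'
from h import *
o=robot.get_obs();p=eyes.snapshot('wrist');save('w2',p)
print(o['time'],o['tool_pos'],o['ee_rot'],o['joint_positions'])
for q,z in [('green_hanger_grip',.169),('green_hanger_hook',.196),('green_hanger',.012),('rack',0),('white_hanger',.012)]:
    for i in models.tip_of(p,q)[:2]: print(q,np.round(i['xy'],1),round(i['confidence'],2),at_z(ray(p,i['xy'],o),z))
E
```

```text
5.575 [ 0.28271002 -0.23299179  0.39482497] [3.14024119 0.60795973 2.57845483] [-0.93175055 -0.54968381  1.95370156  0.2266827   1.17158539 -1.96732288]
green_hanger_grip [323.1 224.4] 0.97 [ 0.42943087 -0.31947104  0.169     ]
green_hanger_hook [322.  299.5] 0.57 [ 0.4975299  -0.36270427  0.196     ]
rack [367.7 160.3] 0.97 [ 0.53304724 -0.31156948  0.        ]
```

View pics/w2.png

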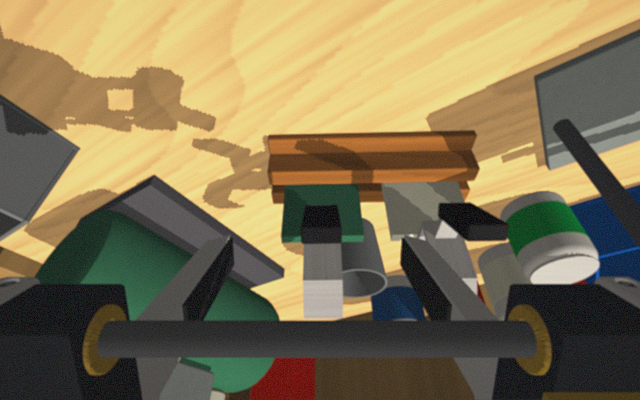

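```bash
python3 - <<'E'
from h import *
o=robot.get_obs();p=eyes.snapshot('wrist')
for a,b,z in [((268,136),(476,131.5),.046),((270,184),(476,179),.046)]:
    A=at_z(ray(p,a,o),z);B=at_z(ray(p,b,o),z);d=B-A;print(A,B,np.linalg.norm(d),np.degrees(-np.arctan2(d[0],d[1])))
P,r=now()
g=np.array([.4285,-.319,.169])
for deg in (-32.5,-33.5,-34.5):
    t=tool(np.radians(deg)); hx=R.from_euler('z',deg,degrees=True)
    for X in ([0,0,0],[-89,0,157],[-2.5,0,183.7],[-6,-45,0.11e3],[-6,45,.11e3]): print(deg,proj(p,g+hx.apply((np.array(X)-[-89,0,157])/1000),o).round(1),end=' ')
    print()
t=tool(np.radians(-33.5))
plan(P,r,[(g-t.apply([0,0,.24]),t,3),(g-t.apply([0,0,.18]),t,4)])
E
```

```text
[ 0.40846935 -0.37284116  0.046     ] [ 0.52034873 -0.18317918  0.046     ] 0.22020141684115094 -30.53585475420075
[ 0.46824844 -0.41702036  0.046     ] [ 0.5941286  -0.19954206  0.046     ] 0.25128195930119257 -30.062993555931268
-32.5 [319.5 166.9] -32.5 [321.7 220.7] -32.5 [320.3 298.2] -32.5 [278.5 232.8] -32.5 [361.4 233.2] 
-33.5 [318.3 166.9] -33.5 [321.7 220.7] -33.5 [318.7 298.2] -33.5 [277.1 232.4] -33.5 [360.  233.6] 
-34.5 [317.1 166.8] -34.5 [321.7 220.7] -34.5 [317.2 298.2] -34.5 [275.7 231.9] -34.5 [358.6 234. ] 
7 max [2.8e+00 2.5e+00 1.5e+01 5.0e-03 1.0e-03 7.0e-03 9.4e+01]
[[-2.8,2.4,14.6,0.005,0,0.007,94],[-2.8,2.4,14.7,0.004,0.001,0.007,94],[-2.8,2.5,14.6,0.005,0,0.006,94],[0,0,15,0,0,0,94],[0,0,15,0,0,0,94],[0,0,15,0,0,0,94],[0.1,0.1,15,0,0,0,94]]
```

```bash
python3 - <<'E'
from h import *
P,r=now()
g=np.array([.4294,-.3195,.169])
t=tool(np.radians(-30.5))
plan(P,r,[(g-t.apply([0,0,.23]),t,3),(g-t.apply([0,0,.18]),t,4)])
E
```

```text
7 max [3.10e+00 2.00e-01 1.82e+01 6.00e-03 1.00e-03 8.00e-03 9.40e+01]
[[-3.1,0,18.2,-0.005,0,-0.008,94],[-3.1,-0.1,18.2,-0.006,0.001,-0.007,94],[-3.1,-0.2,18.1,-0.005,0,-0.008,94],[0,0,12.5,0,0,0,94],[0,0,12.5,0,0,0,94],[0,0,12.5,0,0,0,94],[0.1,0.1,12.5,0,0,0,94]]
```

Call:
step_arm(
  commands=[
    [[-3, 0, 18, -0.005, 0, -0.008, 94], [-3, 0, 18, -0.006, 0.001, -0.007, 94], [-3, 0, 18, -0.005, 0, -0.008, 94], [0, 0, 12.5, 0, 0, 0, 94], [0, 0, 12.5, 0, 0, 0, 94], [0, 0, 12.5, 0, 0, 0, 94], [0, 0, 12.5, 0, 0, 0, 94], [0, 0, 0, 0, 0, 0, 94]],
  ],
)

```text
time: 6.92
tool_pos: [0.3399, -0.2672, 0.3148]
ee_rot: [3.141, 0.608, 2.607]
wrist_force: [0.6, 0.1, -0.1]
width: 0.094
finger_force: 0.0
```

```bash
python3 - <<'E'
from h import *
o=robot.get_obs();p=eyes.snapshot('wrist');save('w3',p);s=eyes.snapshot('side')
print(o['time'],o['tool_pos'],o['ee_rot'],o['wrist_force'])
P,r=now();G=P+r.apply([0,0,.18]);print('grasp pt',G,proj(p,G,o),proj(s,G))
a=[];
for q in [(p,o),(s,None)]:
    for i in models.tip_of(q[0],'green_hanger_grip')[:1]: print(np.round(i['xy'],1),round(i['confidence'],2)); a.append(ray(q[0],i['xy'],q[1]))
if len(a)==2: X,e=tri(a); print(X,e,'in tool mm',r.inv().apply(X-G)*1000)
E
```

```text
6.925 [ 0.33993372 -0.26724646  0.31476607] [3.1407741  0.60773063 2.60741944] [ 0.55517311  0.05253881 -0.06845461]
grasp pt [ 0.42865551 -0.31982042  0.16856925] [316.70458195 269.61791651] [346.93263116 316.0349543 ]
[317.4 269.2] 0.83
[347.1 317.5] 0.95
[ 0.42893424 -0.32120666  0.16693063] [np.float64(0.0015913901654002942), np.float64(0.0015913901654003152)] in tool mm [ 0.16402795 -1.0514061   1.88468986]
```

View pics/w3.png

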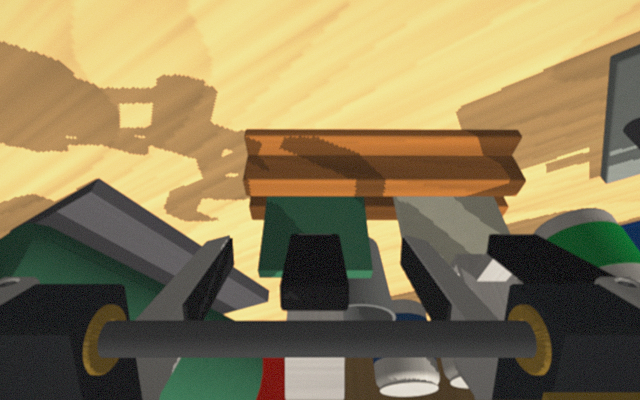

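Call:
step_arm(
  commands=[
    [[0, 0, 0, 0, 0, 0, 10], [0, 0, 0, 0, 0, 0, 10], [0, 0, 0, 0, 0, 0, 10], [0, 0, 0, 0, 0, 0, 10], [0, 0, 0, 0, 0, 0, 10], [0, 0, 0, 0, 0, 0, 10], [0, 0, 0, 0, 0, 0, 10], [0, 0, 0, 0, 0, 0, 10]],
  ],
)

```text
time: 8.12
tool_pos: [0.3398, -0.2673, 0.3161]
ee_rot: [-3.141, 0.61, 2.608]
wrist_force: [-0.5, 0.2, 0.1]
width: 0.0298
finger_force: 30.0
```

```bash
python3 - <<'E'
from h import *
P,r=now(); print(P,r.as_euler('xyz'),robot.get_obs()['wrist_force'],robot.get_obs()['width'],robot.get_obs()['finger_force'])
plan(P,r,[(P+[0,0,.06],r,6)],10)
E
```

```text
[ 0.33977027 -0.26734885  0.31608478] [-3.14079899  0.61019874  2.60815193] [-0.46353958  0.19129175  0.12329804] 0.029791467770230565 29.973831474781036
6 max [ 5.8  0.   8.2  0.   0.   0.  10. ]
[[-5.7,0,-8.2,0,0,0,10],[-5.7,0,-8.2,0,0,0,10],[-5.7,0,-8.2,0,0,0,10],[-5.8,0,-8.2,0,0,0,10],[-5.7,0,-8.2,0,0,0,10],[-5.8,0,-8.2,0,0,0,10]]
```

Call:
step_arm(
  commands=[
    [[-5.7, 0, -8.2, 0, 0, 0, 10], [-5.7, 0, -8.2, 0, 0, 0, 10], [-5.7, 0, -8.2, 0, 0, 0, 10], [-5.8, 0, -8.2, 0, 0, 0, 10], [-5.7, 0, -8.2, 0, 0, 0, 10], [-5.8, 0, -8.2, 0, 0, 0, 10], [0, 0, 0, 0, 0, 0, 10], [0, 0, 0, 0, 0, 0, 10]],
  ],
)

```text
time: 9.12
tool_pos: [0.3397, -0.2671, 0.3758]
ee_rot: [3.142, 0.609, 2.608]
wrist_force: [0.0, -0.2, -4.1]
width: 0.0296
finger_force: 30.0
```

```bash
python3 - <<'E'
from h import *
o=robot.get_obs();p=eyes.snapshot('wrist');save('w4',p);s=eyes.snapshot('side');c=eyes.snapshot('scene')
P,r=now();G=P+r.apply([0,0,.18]);print(P,r.as_euler('xyz'),o['wrist_force'],o['wrist_torque'],G)
yaw=np.arctan2(*r.apply([0,0,1])[1::-1]);H=R.from_euler('z',yaw)
for q,L in [('green_hanger_hook',[-2.5,0,183.7]),('green_hanger',[0,0,0]),('green_hanger_grip',[-89,0,157])]:
    X=G+H.apply((np.array(L)-[-89,0,157])/1000); 
    for n,w,ob in [('w',p,o),('side',s,None),('scene',c,None)]:
        print(q,n,'exp',proj(w,X,ob).round(1),[(i['xy'].round(1) if hasattr(i['xy'],'round') else i['xy'],round(i['confidence'],2)) for i in models.tip_of(w,q)[:2]])
cv2.imwrite('pics/m4.png',np.vstack([p['color'],s['color'][200:400]])[:,:,::-1])
E
```

```text
[ 0.33970524 -0.26716912  0.37543407] [3.14121775 0.60881564 2.60743912] [ 0.02729734 -0.20527418 -4.14316963] [0.45407281 0.83853228 0.03121172] [ 0.42834118 -0.31951977  0.22777541]
green_hanger_hook w exp [317.2 369.5] [([318.0, 367.3], 0.6)]
green_hanger_hook side exp [389.8 301.6] [([390.4, 300.7], 0.84)]
green_hanger_hook scene exp [267.7 106.4] [([270.3, 107.2], 0.83)]
green_hanger w exp [317.2 174.3] [([318.3, 177.4], 0.7)]
green_hanger side exp [380.6 335.6] [([381.1, 338.6], 0.65)]
green_hanger scene exp [271.6 149.5] [([272.4, 146.6], 0.58)]
green_hanger_grip w exp [317.2 265.8] [([318.8, 265.3], 0.66), ([369.5, 129.5], 0.3)]
green_hanger_grip side exp [348.1 304.3] [([349.3, 304.5], 0.67)]
green_hanger_grip scene exp [292.9 113.9] [([293.5, 113.8], 0.9), ([272.6, 170.9], 0.35)]
```

View pics/m4.png

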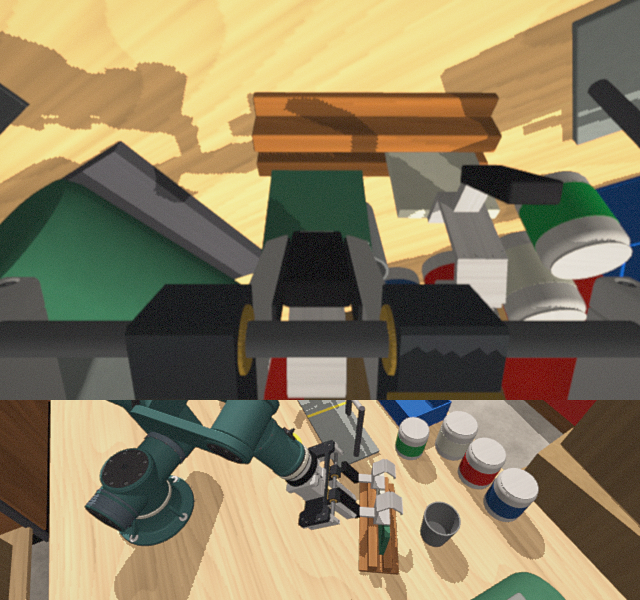

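```bash
cat >> h.py <<'E'
RO=np.array([.5935,.120]); RY=np.radians(-0.8); HR=R.from_euler('z',RY)
def tcp_for(x,y,z):  # hook point at rail-frame x,y mm, z mm above rail axis
    h=np.r_[RO,.225]+HR.apply(np.array([x,y,z])/1000); return h+HR.apply([-.1897,0,.1207])
E
python3 - <<'E'
from h import *
P,r=now(); t=tool(RY)
A=tcp_for(-68,-145,40);print(A)
plan(P,r,[(P*[1,1,0]+[0,0,.53],r,6),(np.r_[A[:2],.53],t,12)],10)
E
```

```text
[ 0.3338006  -0.02138781  0.3857    ]
18 max [14.7   20.5   21.1    0.025  0.     0.036 10.   ]
[[-14.7,0,-21,0,0,0,10],[-14.7,0,-21,0,0,0,10],[-14.7,0,-21,0,0,0,10],[-14.7,0,-21,0,0,0,10],[-14.7,0,-21.1,0,0,0,10],[-14.7,0,-21,0,0,0,10],[8.9,17.4,-6.2,-0.025,0,-0.035,10],[8.3,17.8,-5.8,-0.025,0,-0.036,10],[7.6,18.3,-5.3,-0.025,0,-0.035,10],[7,18.6,-4.9,-0.025,0,-0.036,10],[6.3,19,-4.4,-0.025,0,-0.035,10],[5.6,19.3,-3.9,-0.025,0,-0.036,10],[4.9,19.6,-3.4,-0.025,0,-0.035,10],[4.3,19.8,-3,-0.025,0,-0.036,10],[3.5,20.1,-2.5,-0.025,0,-0.035,10],[2.9,20.2,-1.9,-0.024,0,-0.036,10],[2.1,20.3,-1.5,-0.025,0,-0.035,10],[1.4,20.5,-0.9,-0.024,0,-0.036,10]]
```

```bash
python3 - <<'E'
from h import *
P,r=now(); t=tool(RY)
A=tcp_for(-68,-145,40)
plan(P,r,[(P*[1,1,0]+[0,0,.53],r,6),([.36,-.12,.52],tool(np.radians(-12)),7),(np.r_[A[:2],.44],t,6)],10)
E
```

```text
19 max [1.47e+01 2.11e+01 2.11e+01 2.70e-02 1.00e-03 3.80e-02 1.00e+01]
[[-14.7,0,-21,0,0,0,10],[-14.7,0,-21,0,0,0,10],[-14.7,0,-21,0,0,0,10],[-14.7,0,-21,0,0,0,10],[-14.7,0,-21.1,0,0,0,10],[-14.7,0,-21,0,0,0,10],[7.6,19.6,-3.5,-0.027,0,-0.038,10],[6.8,19.9,-3,-0.027,0,-0.038,10],[6,20.3,-2.5,-0.026,0,-0.038,10],[5.3,20.5,-2,-0.027,0,-0.038,10],[4.5,20.8,-1.4,-0.026,0,-0.038,10],[3.7,20.9,-0.8,-0.027,0,-0.038,10],[2.9,21.1,-0.3,-0.026,-0.001,-0.038,10],[13.9,15.2,6.5,-0.019,0,-0.027,10],[13.5,15.4,6.8,-0.019,0,-0.027,10],[13.1,15.6,7.1,-0.019,0,-0.026,10],[12.7,15.8,7.4,-0.018,0,-0.027,10],[12.3,16.1,7.7,-0.019,0,-0.026,10],[11.9,16.2,8,-0.018,0,-0.027,10]]
```

Call:
step_arm(
  commands=[
    [[-14.7, 0, -21, 0, 0, 0, 10], [-14.7, 0, -21, 0, 0, 0, 10], [-14.7, 0, -21, 0, 0, 0, 10], [-14.7, 0, -21, 0, 0, 0, 10], [-14.7, 0, -21, 0, 0, 0, 10], [-14.7, 0, -21, 0, 0, 0, 10], [7.5, 19.5, -3.5, -0.027, 0, -0.038, 10], [7, 20, -3, -0.027, 0, -0.038, 10], [6, 20.5, -2.5, -0.026, 0, -0.038, 10], [5.5, 20.5, -2, -0.027, 0, -0.038, 10], [4.5, 21, -1.5, -0.026, 0, -0.038, 10], [3.5, 21, -1, -0.027, 0, -0.038, 10], [3, 21, -0.5, -0.026, 0, -0.038, 10], [14, 15, 6.5, -0.019, 0, -0.027, 10], [13.5, 15.5, 7, -0.019, 0, -0.027, 10], [13, 15.5, 7, -0.019, 0, -0.026, 10], [12.5, 16, 7.5, -0.018, 0, -0.027, 10], [12.5, 16, 7.5, -0.019, 0, -0.026, 10], [12, 16, 8, -0.018, 0, -0.027, 10], [0, 0, 0, 0, 0, 0, 10]],
  ],
)

```text
time: 12.22
tool_pos: [0.3325, -0.0198, 0.4375]
ee_rot: [3.14, 0.606, 3.13]
wrist_force: [-0.1, -0.0, -3.9]
width: 0.0299
finger_force: 30.0
```

```bash
cat > look.py <<'E'
from h import *
import sys
o=robot.get_obs();p=eyes.snapshot('wrist');s=eyes.snapshot('side');c=eyes.snapshot('scene')
P,r=now();print(o['time'],P,r.as_euler('xyz'),'F',o['wrist_force'],'j',o['joint_positions'].round(2))
h=P+HR.apply([.1897,0,-.1207])-np.r_[RO,.225]; print('hook est in rail frame mm',HR.inv().apply(h)*1000, 'yaw',np.degrees(np.arctan2(*r.apply([0,0,1])[1::-1])))
for q in ['green_hanger_hook','green_hanger','rail_open_end','rail_mark','rail_frame']:
    a=[]
    for n,w,ob in [('w',p,o),('side',s,None),('scene',c,None)]:
        t=models.tip_of(w,q)[:1]
        for i in t: a.append(ray(w,i['xy'],ob)); print(q,n,np.round(i['xy'],1),round(i['confidence'],2))
    if len(a)>1: X,e=tri(a); print('   ',X,np.round(e,4),'rail fr mm',HR.inv().apply(X-np.r_[RO,.225])*1000)
if len(sys.argv)>1: cv2.imwrite('pics/%s.png'%sys.argv[1],np.vstack([p['color'],np.hstack([cv2.resize(s['color'][90:290,200:460],(320,200)),cv2.resize(c['color'][80:340,180:400],(320,200))])])[:,:,::-1])
E
python3 look.py m5
```

```text
12.225 [ 0.33335631 -0.02117541  0.44037215] [-3.14102768  0.61097876  3.12803893] F [-0.0718832  -0.02224837 -3.9311657 ] j [-0.31 -0.64  1.91  0.18  1.28 -1.87]
hook est in rail frame mm [ -68.44721594 -144.79381964   94.67215098] yaw -0.8329982337689698
green_hanger_hook w [321.9 368.9] 0.56
green_hanger_hook side [326.8 175.1] 0.88
    [ 0.52710807 -0.01778386  0.31380947] [0.0003 0.0003] rail fr mm [ -64.46169154 -138.69740646   88.80947052]
green_hanger w [319.6 173.3] 0.72
green_hanger side [324.2 222.1] 0.87
    [ 0.52043996 -0.01992121  0.12975005] [0.0029 0.0029] rail fr mm [ -71.09930975 -140.92764946  -95.24994634]
rail_open_end side [346.9 191.8] 0.78
rail_open_end scene [284.4 178.8] 0.83
    [ 0.59148151 -0.01993552  0.22302916] [0.0011 0.0011] rail fr mm [-6.44931155e-02 -1.39950061e+02 -1.97083901e+00]
rail_mark side [431.9 334.6] 0.26
rail_frame w [418.6 141.6] 0.88
rail_frame side [326.5 207.9] 0.81
rail_frame scene [306.6 260.2] 0.7
    [0.59372436 0.11826453 0.00375754] [0.0061 0.0043 0.0029] rail fr mm [   0.24857019   -1.73216413 -221.24245837]
```

View pics/m5.png

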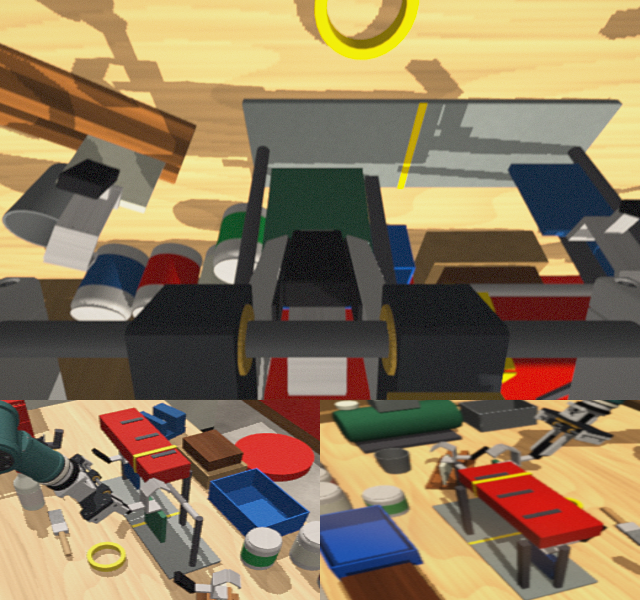

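```bash
python3 - <<'E'
from h import *
o=robot.get_obs();p=eyes.snapshot('wrist')
g=lambda c,z=.012:(HR.inv().apply(at_z(ray(p,c,o),z)-np.r_[RO,z])*1000)[:2].round(1)
for c in [(243,100.5),(621,101.5),(424,103),(403,187)]: print(c,g(c))
P,r=now();t=tool(RY)
plan(P,r,[(tcp_for(-68,-145,40),t,5),(tcp_for(-25,-145,40),t,4)],10)
E
```

```text
(243, 100.5) [ -71.3 -235.5]
(621, 101.5) [-69.9 229.5]
(424, 103) [-67.8 -12.3]
(403, 187) [83.2 -9.3]
9 max [8.8e+00 1.0e-01 9.0e+00 0.0e+00 1.0e-03 0.0e+00 1.0e+01]
[[6.2,0,9,0,0,0,10],[6.2,-0.1,9,0,0,0,10],[6.2,0,9,0,0,0,10],[6.1,-0.1,8.9,0,0,0,10],[6.2,0,9,0,-0.001,0,10],[-8.8,0,6.2,0,0,0,10],[-8.8,0,6.1,0,0,0,10],[-8.8,0,6.2,0,0,0,10],[-8.8,0,6.1,0,0,0,10]]
```

Call:
step_arm(
  commands=[
    [[6.2, 0, 9, 0, 0, 0, 10], [6.2, 0, 9, 0, 0, 0, 10], [6.2, 0, 9, 0, 0, 0, 10], [6.2, 0, 9, 0, 0, 0, 10], [6.2, 0, 9, 0, 0, 0, 10], [0, 0, 0, 0, 0, 0, 10], [-8.8, 0, 6.2, 0, 0, 0, 10], [-8.8, 0, 6.1, 0, 0, 0, 10], [-8.8, 0, 6.2, 0, 0, 0, 10], [-8.8, 0, 6.1, 0, 0, 0, 10], [0, 0, 0, 0, 0, 0, 10]],
  ],
)

```text
time: 14.55
tool_pos: [0.3775, -0.0218, 0.3854]
ee_rot: [3.141, 0.609, 3.128]
wrist_force: [0.4, 0.0, -4.3]
width: 0.0296
finger_force: 30.0
```

```bash
sed -i 's/RO=np.array(\[.5935,.120\])/RO=np.array([.596,.119])/' h.py; python3 look.py m6; python3 - <<'E'
from h import *
P,r=now();t=tool(RY)
plan(P,r,[(tcp_for(0,-145,40),t,4),(tcp_for(0,-145,3),t,6)],10)
E
```

```text
14.55 [ 0.37668098 -0.02175316  0.38538499] [3.14149148 0.60969089 3.12759511] F [ 0.38742407  0.01153443 -4.25418572] j [-0.27 -0.52  1.96  0.16  1.12 -1.85]
hook est in rail frame mm [ -27.63242412 -143.80161451   39.68498807] yaw -0.7918773219290884
green_hanger_hook w [320.6 369.4] 0.88
green_hanger_hook side [340.8 185. ] 0.9
green_hanger_hook scene [293.1 165.7] 0.69
    [ 0.56628396 -0.02068398  0.26267542] [0.0016 0.0021 0.0032] rail fr mm [ -27.76285045 -140.08526468   37.67541883]
green_hanger w [315.3 168.6] 0.86
green_hanger side [378.  301.4] 0.66
    [ 0.70185486 -0.10417558 -0.16650163] [0.101 0.101] rail fr mm [ 108.96055988 -221.67586342 -391.50163076]
rail_open_end side [348.1 193. ] 0.72
rail_open_end scene [283.5 178.6] 0.95
    [ 0.59290969 -0.02397562  0.22126141] [0.0008 0.0008] rail fr mm [  -1.093754   -143.00483422   -3.73858567]
rail_mark w [439.3 142. ] 0.64
rail_mark scene [292.6 164.3] 0.61
    [ 0.49669166 -0.00476187  0.21416816] [0.0762 0.0762] rail fr mm [ -97.57067781 -125.13636316  -10.83183627]
rail_frame w [438.5 141.9] 0.81
rail_frame side [341.3 184. ] 0.72
rail_frame scene [310.1 261.9] 0.78
    [0.61875831 0.13765033 0.0371475 ] [0.0456 0.0586 0.0229] rail fr mm [  22.49569444   18.96626613 -187.85250208]
10 max [5.7e+00 3.0e-01 5.1e+00 0.0e+00 1.0e-03 0.0e+00 1.0e+01]
[[-5.7,-0.3,3.9,0,0,0,10],[-5.7,-0.3,3.9,0,0,0,10],[-5.7,-0.3,3.9,0,0,0,10],[-5.6,-0.3,4,0,-0.001,0,10],[3.5,0,5,0,0,0,10],[3.5,0,5.1,0,0,0,10],[3.6,0,5,0,0,0,10],[3.5,0,5.1,0,0,0,10],[3.6,0,5,0,0,0,10],[3.5,0,5.1,0,0,0,10]]
```

View pics/m6.png

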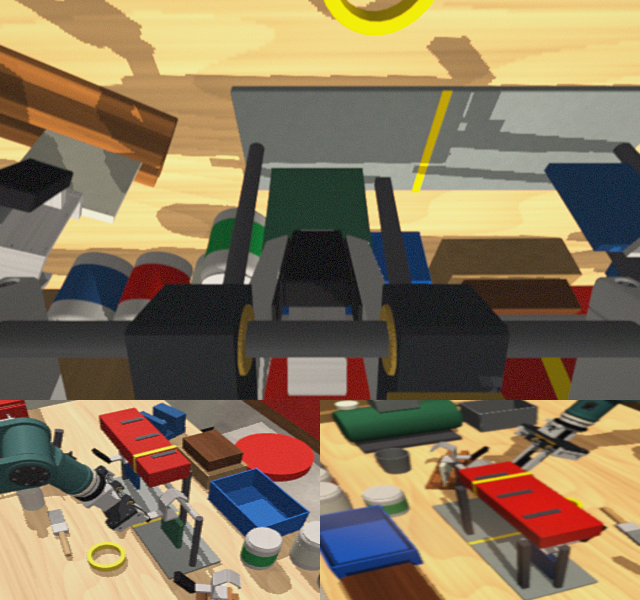

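Call:
step_arm(
  commands=[
    [[-5.7, -0.3, 3.9, 0, 0, 0, 10], [-5.7, -0.3, 3.9, 0, 0, 0, 10], [-5.7, -0.3, 3.9, 0, 0, 0, 10], [-5.7, -0.3, 4, 0, 0, 0, 10], [0, 0, 0, 0, 0, 0, 10], [3.5, 0, 5, 0, 0, 0, 10], [3.5, 0, 5, 0, 0, 0, 10], [3.5, 0, 5, 0, 0, 0, 10], [3.5, 0, 5, 0, 0, 0, 10], [3.5, 0, 5, 0, 0, 0, 10], [0, 0, 0, 0, 0, 0, 10]],
  ],
)

```text
time: 16.82
tool_pos: [0.4042, -0.0233, 0.3543]
ee_rot: [3.141, 0.609, 3.127]
wrist_force: [0.6, -0.2, -3.0]
width: 0.0303
finger_force: 30.0
```

```bash
python3 look.py m7
```

```text
16.825 [ 0.40447595 -0.02338746  0.35557661] [-3.14137393  0.61108706  3.12767865] F [ 0.5785683  -0.18519605 -3.03349996] j [-0.25 -0.44  1.97  0.16  1.02 -1.85]
hook est in rail frame mm [   0.18266215 -145.04767692    9.87660996] yaw -0.8190555912717605
green_hanger_hook w [319.9 367.8] 0.89
green_hanger_hook scene [284.4 177. ] 0.84
    [ 0.59214864 -0.02230415  0.23062035] [0.002 0.002] rail fr mm [  -1.87807543 -141.34415339    5.62034714]
green_hanger w [318.9 171. ] 0.92
green_hanger side [343.8 232.1] 0.58
green_hanger scene [285.4 218.4] 0.84
    [ 0.59109047 -0.02723169  0.04839117] [0.0036 0.006  0.0066] rail fr mm [  -2.86733878 -146.28598346 -176.60882784]
rail_open_end side [348.2 194.9] 0.96
rail_open_end scene [280.1 179.5] 0.76
    [ 0.59685095 -0.02796152  0.21599969] [0.0056 0.0056] rail fr mm [   2.90276783 -146.93531281   -9.00031415]
rail_mark w [321.5 171.9] 0.74
rail_mark side [375.1 327.2] 0.43
    [ 0.63799446 -0.14341838 -0.11364186] [0.1468 0.1468] rail fr mm [  45.65430427 -261.80646539 -338.64185643]
rail_frame w [321.3 265. ] 0.15
rail_frame side [321.6 207. ] 0.81
rail_frame scene [307.8 263.1] 0.98
    [0.59712475 0.06545808 0.07715516] [0.1092 0.0406 0.0912] rail fr mm [   1.87219985  -53.52099356 -147.84483901]
```

View pics/m7.png

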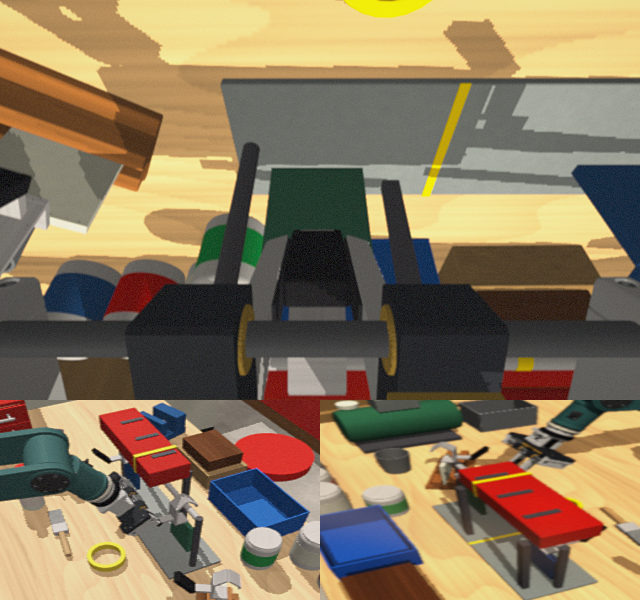

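Call:
step_arm(
  commands=[
    [[1.1, 0, 1.6, 0, 0, 0, 10], [1.1, 0, 1.6, 0, 0, 0, 10], [0, 0, 0, 0, 0, 0, 10]],
  ],
)

```text
time: 18.1
tool_pos: [0.4043, -0.0233, 0.3509]
ee_rot: [3.141, 0.61, 3.127]
wrist_force: [-0.1, 0.6, -2.9]
width: 0.0298
finger_force: 30.0
```

Call:
step_arm(
  commands=[
    [[1.1, 0, 1.6, 0, 0, 0, 10], [1.1, 0, 1.6, 0, 0, 0, 10], [0, 0, 0, 0, 0, 0, 10]],
  ],
)

```text
time: 18.48
tool_pos: [0.4044, -0.0234, 0.3473]
ee_rot: [3.142, 0.61, 3.127]
wrist_force: [0.4, -1.0, -3.6]
width: 0.0297
finger_force: 30.0
```

Call:
step_arm(
  commands=[
    [[1.1, 0, 1.6, 0, 0, 0, 10], [0, 0, 0, 0, 0, 0, 10]],
  ],
)

```text
time: 18.73
tool_pos: [0.4044, -0.0234, 0.3467]
ee_rot: [-3.141, 0.612, 3.128]
wrist_force: [-4.2, 0.5, -0.3]
width: 0.03
finger_force: 30.0
```

Call:
step_arm(
  commands=[
    [[1.1, 0, 1.6, 0, 0, 0, 10], [0, 0, 0, 0, 0, 0, 10]],
  ],
)

```text
time: 18.98
tool_pos: [0.4045, -0.0233, 0.3456]
ee_rot: [-3.141, 0.614, 3.128]
wrist_force: [-7.9, 0.1, 2.8]
width: 0.0297
finger_force: 30.0
```

Call:
step_arm(
  commands=[
    [[1.6, 0, -1.1, 0, 0, 0, 10], [0, 0, 0, 0, 0, 0, 10]],
  ],
)

```text
time: 19.23
tool_pos: [0.4032, -0.0234, 0.3452]
ee_rot: [-3.141, 0.616, 3.128]
wrist_force: [3.0, 0.9, 0.1]
width: 0.0296
finger_force: 30.0
```

Call:
step_arm(
  commands=[
    [[0.8, 0, -0.6, 0, 0, 0, 10], [0, 0, 0, 0, 0, 0, 10]],
  ],
)

```text
time: 19.48
tool_pos: [0.4027, -0.0235, 0.3453]
ee_rot: [-3.141, 0.617, 3.127]
wrist_force: [8.4, 0.4, -0.9]
width: 0.0297
finger_force: 30.0
```

Call:
step_arm(
  commands=[
    [[-1.4, 0, -0.2, 0, 0, 0, 10], [0, 4, 0, 0, 0, 0, 10], [0, 8, 0, 0, 0, 0, 10], [0, 8, 0, 0, 0, 0, 10], [0, 0, 0, 0, 0, 0, 10]],
  ],
)

```text
time: 20.1
tool_pos: [0.4033, -0.0034, 0.3458]
ee_rot: [-3.14, 0.614, 3.128]
wrist_force: [4.4, -2.0, 0.4]
width: 0.0297
finger_force: 30.0
```

Call:
step_arm(
  commands=[
    [[-0.5, 6, 0.3, 0, 0, 0, 10], [0, 8, 0, 0, 0, 0, 10], [0, 8, 0, 0, 0, 0, 10], [0, 8, 0, 0, 0, 0, 10], [0, 0, 0, 0, 0, 0, 10]],
  ],
)

```text
time: 20.72
tool_pos: [0.4042, 0.0266, 0.3455]
ee_rot: [-3.14, 0.613, 3.128]
wrist_force: [3.8, -2.5, 0.2]
width: 0.0299
finger_force: 30.0
```

Call:
step_arm(
  commands=[
    [[-0.5, 6, 0.3, 0, 0, 0, 10], [0, 9, 0, 0, 0, 0, 10], [0, 9, 0, 0, 0, 0, 10], [0, 9, 0, 0, 0, 0, 10], [0, 0, 0, 0, 0, 0, 10]],
  ],
)

```text
time: 21.35
tool_pos: [0.4051, 0.0604, 0.3454]
ee_rot: [3.141, 0.612, 3.129]
wrist_force: [2.5, -1.1, 3.5]
width: 0.03
finger_force: 30.0
```

Call:
step_arm(
  commands=[
    [[-0.5, 6, 0.3, 0, 0, 0, 10], [0, 9, 0, 0, 0, 0, 10], [0, 9, 0, 0, 0, 0, 10], [0, 9, 0, 0, 0, 0, 10], [0, 0, 0, 0, 0, 0, 10]],
  ],
)

```text
time: 21.98
tool_pos: [0.406, 0.0926, 0.3454]
ee_rot: [-3.14, 0.612, 3.129]
wrist_force: [0.2, -4.5, 5.6]
width: 0.0298
finger_force: 30.0
```

```bash
python3 - <<'E'
from h import *
o=robot.get_obs();p=eyes.snapshot('wrist');s=eyes.snapshot('side');c=eyes.snapshot('scene')
P,r=now();print(o['time'],P,r.as_euler('xyz'),o['wrist_force'])
print('hook',P+HR.apply([.1897,0,-.1207]))
cv2.imwrite('pics/m8.png',np.vstack([p['color'],np.hstack([cv2.resize(s['color'][90:250,200:456],(320,200)),cv2.resize(c['color'][140:300,200:456],(320,200))])])[:,:,::-1]); save('w8',p);save('c8',c);save('s8',s)
E
```

```text
21.975 [0.40601256 0.09249635 0.34531295] [-3.14130405  0.61153711  3.12757784] [ 0.20052998 -4.47553847  5.55273337]
hook [0.59569407 0.08984773 0.22461295]
```

View pics/m8.png

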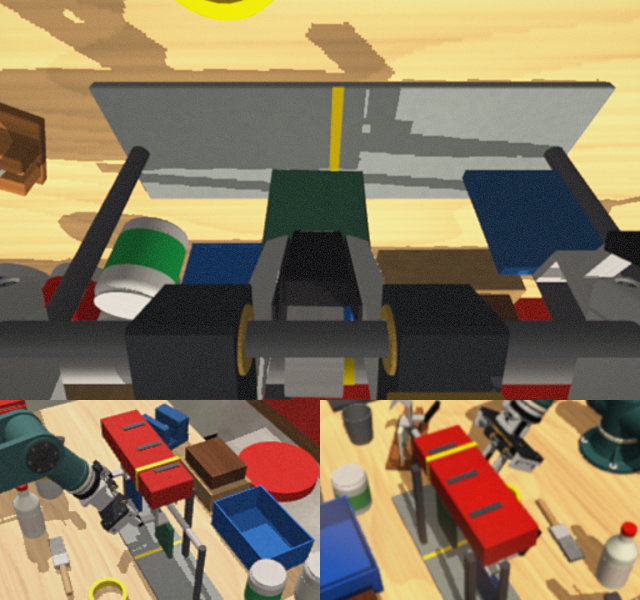

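```bash
python3 - <<'E'
from h import *
o=robot.get_obs();p=eyes.snapshot('wrist');s=eyes.snapshot('scene');d=eyes.snapshot('side')
def stripe(p,box):
    hsv=cv2.cvtColor(p['color'],cv2.COLOR_RGB2HSV); y=(hsv[...,0]>20)&(hsv[...,0]<36)&(hsv[...,1]>140)&(hsv[...,2]>100)
    m=np.zeros_like(y);x0,x1,y0,y1=box;m[y0:y1,x0:x1]=y[y0:y1,x0:x1];return np.argwhere(m)[:,::-1]
h=o['tool_pos']+HR.apply([.1897,0,-.1207]); print('hook',h)
for nm,q,b,ob,z in [('wrist plate',p,(315,360,84,170),o,.012),('scene plate',s,(282,318,250,275),None,.012),('side plate',d,(300,350,195,222),None,.012)]:
    a=stripe(q,b)
    if len(a)<10: print(nm,len(a));continue
    W=np.array([at_z(ray(q,c,ob),z)[:2] for c in a]); k=np.polyfit(W[:,0],W[:,1],1)
    print(nm,len(a),W[:,0].min(),W[:,0].max(),'slope deg',np.degrees(np.arctan(k[0])),'y at .596',np.polyval(k,.596), 'mean',W.mean(0))
# hood top stripe z .311 in scene and side
for nm,q,b in [('scene top',s,(275,345,165,195)),('side top',d,(300,350,130,150))]:
    a=stripe(q,b); W=np.array([at_z(ray(q,c),.311)[:2] for c in a]); k=np.polyfit(W[:,0],W[:,1],1); print(nm,len(a),W.min(0),W.max(0),np.degrees(np.arctan(k[0])),np.polyval(k,.596))
for c in [(92,84.5),(615,86)]: print(at_z(ray(p,c,o),.012))
L=[at_z(ray(p,c,o),.0413)[:2] for c in [(272,171),(364,171)]]; print('panel bottom',L)
E
```

```text
hook [0.59569407 0.08984773 0.22461295]
wrist plate 848 0.5192051891403575 0.618924679349189 slope deg -0.712506226433394 y at .596 0.10829991660180824 mean [0.56322712 0.10870749]
scene plate 104 0.5567775608422973 0.6715094130566638 slope deg -1.2158307888953495 y at .596 0.10840696992401316 mean [0.6175806  0.10794896]
side plate 65 0.5192351776969846 0.6657097926542059 slope deg -0.6060024093096448 y at .596 0.10822946228701576 mean [0.5832432  0.10836439]
scene top 145 [0.49452857 0.09741335] [0.64201358 0.1120803 ] -0.06882357506579143 0.10421613851355022
side top 110 [0.5283233  0.10001184] [0.6431505  0.11844186] 0.28318432647930497 0.11140649863565097
[ 0.51379436 -0.10654801  0.012     ]
[0.52175175 0.35332935 0.012     ]
panel bottom [array([0.59273946, 0.04529337]), array([0.59399618, 0.13673968])]
```

Call:
step_arm(
  commands=[
    [[-0.8, 5, -0.6, 0, 0, 0, 10], [-0.3, 5, 0.2, 0, 0, 0, 10], [0, 5, 0, 0, 0, 0, 10], [0, 3, 0, 0, 0, 0, 10], [0, 0, 0, 0, 0, 0, 10], [0, 0, 0, 0, 0, 0, 10]],
  ],
)

```text
time: 23.02
tool_pos: [0.4068, 0.1099, 0.3457]
ee_rot: [-3.139, 0.61, 3.128]
wrist_force: [-0.2, -8.2, 4.3]
width: 0.0302
finger_force: 30.0
```

```bash
cat > chk.py <<'E'
from h import *
o=robot.get_obs();p=eyes.snapshot('wrist');print(o['time'],o['tool_pos'],o['wrist_force'],o['wrist_torque'],o['ee_rot'])
print('hook',o['tool_pos']+HR.apply([.1897,0,-.1207]))
g=p['color'].astype(int)[205]; m=np.nonzero((g[:,1]>g[:,0]*1.25)&(g[:,1]>g[:,2]*1.1)&(g[:,1]<110))[0]; m=m[(m>240)&(m<420)]; print('green cols',m.min(),m.max())
hsv=cv2.cvtColor(p['color'],cv2.COLOR_RGB2HSV); y=(hsv[...,0]>20)&(hsv[...,0]<36)&(hsv[...,1]>140)&(hsv[...,2]>100); y[:84]=0;y[168:]=0;y[:,:280]=0;y[:,370:]=0
a=np.argwhere(y)[:,::-1];W=np.array([at_z(ray(p,c,o),.012)[:2] for c in a]); print('mark y',np.polyval(np.polyfit(W[:,0],W[:,1],1),.596))
E
python3 chk.py
```

```text
23.025 [0.40682623 0.10992393 0.3457088 ] [-0.215613   -8.1940701   4.34712439] [-0.85797138 -0.58674739 -1.14222677] [-3.13906561  0.61001553  3.12759223]
hook [0.59650774 0.10727531 0.2250088 ]
green cols 268 364
mark y 0.10813406366212855
```

Call:
step_arm(
  commands=[
    [[-0.6, 1, -1, 0, 0, 0, 10], [-0.6, 0, -1, 0, 0, 0, 10], [0, 0, 0, 0, 0, 0, 10], [0, 0, 0, 0, 0, 0, 10]],
  ],
)

```text
time: 23.58
tool_pos: [0.4067, 0.1118, 0.3466]
ee_rot: [-3.142, 0.608, 3.128]
wrist_force: [5.5, -2.2, -0.3]
width: 0.0301
finger_force: 30.0
```

```bash
python3 chk.py
```

```text
23.575 [0.40672593 0.11179573 0.34661473] [ 5.48195776 -2.18084977 -0.33462249] [-0.3335006  -0.40163388 -0.25003224] [-3.14157518  0.60797028  3.12823958]
hook [0.59640744 0.10914711 0.22591473]
green cols 267 364
mark y 0.10818260393020741
```

Call:
step_arm(
  commands=[
    [[-0.6, 0, 0.4, 0, 0, 0, 10], [0, 0, 0, 0, 0, 0, 10], [0, 0, 0, 0, 0, 0, 34], [0, 0, 0, 0, 0, 0, 40], [0, 0, 0, 0, 0, 0, 60], [0, 0, 0, 0, 0, 0, 60], [0, 0, 0, 0, 0, 0, 60]],
  ],
)

```text
time: 24.5
tool_pos: [0.4074, 0.1116, 0.348]
ee_rot: [3.142, 0.61, 3.128]
wrist_force: [-0.9, 0.6, 0.9]
width: 0.0598
finger_force: 0.0
```

```bash
python3 chk.py
```

```text
24.5 [0.40740135 0.11162779 0.34800206] [-0.93367843  0.64827664  0.85221491] [0.0369656  0.281343   0.01372752] [3.14152106 0.61025607 3.12755791]
hook [0.59708286 0.10897917 0.22730206]
green cols 265 362
mark y 0.10816594355333145
```

Call:
step_arm(
  commands=[
    [[0, 0, -8, 0, 0, 0, 60], [0, 0, -15, 0, 0, 0, 60], [0, 0, -20, 0, 0, 0, 60], [0, 0, -20, 0, 0, 0, 60], [0, 0, -20, 0, 0, 0, 60], [0, 0, -17, 0, 0, 0, 60], [0, 0, 0, 0, 0, 0, 60], [0, 0, 0, 0, 0, 0, 60], [0, 0, 0, 0, 0, 0, 60]],
  ],
)

```text
time: 25.68
tool_pos: [0.3502, 0.1124, 0.4291]
ee_rot: [-3.141, 0.609, 3.128]
wrist_force: [1.1, -0.5, -0.2]
width: 0.0599
finger_force: 0.0
```

```bash
python3 - <<'E'
from h import *
o=robot.get_obs();p=eyes.snapshot('wrist');s=eyes.snapshot('side');c=eyes.snapshot('scene')
print(o['time'],o['tool_pos'])
for q,z in [('green_hanger_grip',.1983),('green_hanger',.0413)]:
  for n,w,ob in [('w',p,o),('side',s,None)]:
    for i in models.tip_of(w,q)[:1]: print(q,n,np.round(i['xy'],1),round(i['confidence'],2),at_z(ray(w,i['xy'],ob),z))
hsv=cv2.cvtColor(p['color'],cv2.COLOR_RGB2HSV);m=models.masks_of(p,'green_hanger')
for r in m[:1]:
  b=r['mask']; ys,xs=np.nonzero(b);print(ys.min(),ys.max())
  for row in range(ys.min()+3,ys.min()+40,12):
    k=np.nonzero(b[row])[0]; print(row,k.min(),k.max())
  row=ys.min()+3;k=np.nonzero(b[row])[0]; print('bottom ctr',at_z(ray(p,[(k.min()+k.max())/2,row],o),.0413))
cv2.imwrite('pics/m9.png',np.vstack([p['color'],np.hstack([cv2.resize(s['color'][90:250,200:456],(320,200)),cv2.resize(c['color'][140:300,200:456],(320,200))])])[:,:,::-1])
E
```

```text
25.675 [0.35020384 0.11237088 0.42908483]
green_hanger_grip w [315.9 212.6] 0.74 [0.51159281 0.10940845 0.1983    ]
green_hanger_grip side [302.4 179.2] 0.92 [0.50785503 0.10471842 0.1983    ]
green_hanger w [317.6 158. ] 0.78 [0.59378098 0.10979058 0.0413    ]
green_hanger side [329.3 204.6] 0.83 [0.59867969 0.09985592 0.0413    ]
```

View pics/m9.png

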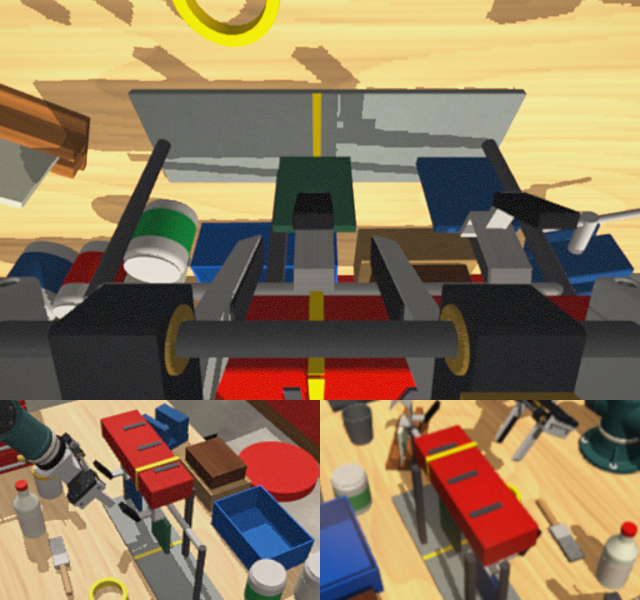

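Call:
step_arm(
  commands=[
    [[0, 0, -10, 0, 0, 0, 60], [0, 0, -10, 0, 0, 0, 60], [0, 0, 0, 0, 0, 0, 60], [0, 0, 0, 0, 0, 0, 60], [0, 0, 0, 0, 0, 0, 60], [0, 0, 0, 0, 0, 0, 60], [0, 0, 0, 0, 0, 0, 60], [0, 0, 0, 0, 0, 0, 60]],
  ],
)

```text
time: 27.08
tool_pos: [0.3387, 0.1126, 0.4462]
ee_rot: [-3.141, 0.61, 3.128]
wrist_force: [-0.3, -1.4, -0.1]
width: 0.0598
finger_force: 0.0
```

```bash
python3 - <<'E'
from h import *
L=[]
for k in range(3):
    p=eyes.snapshot('wrist'); o=robot.get_obs(); g=p['color'].astype(int)
    m=(g[...,1]>g[...,0]*1.25)&(g[...,1]>g[...,2]*1.1)&(g[...,1]<110); m[:,:265]=0;m[:,365:]=0;m[:140]=0;m[240:]=0
    e=[]
    for r in range(155,185,3):
        x=np.nonzero(m[r])[0]
        if len(x)>50: e.append(((x.min()+x.max())/2,r))
    print(k,[at_z(ray(p,c,o),.05)[1].round(4) for c in e], e[:3])
print(robot.close_job())
E
```

```text
0 [np.float64(0.106), np.float64(0.1059), np.float64(0.1058), np.float64(0.1057), np.float64(0.1056), np.float64(0.1048), np.float64(0.1047), np.float64(0.1046), np.float64(0.1045), np.float64(0.1043)] [(np.float64(314.5), 155), (np.float64(314.5), 158), (np.float64(314.5), 161)]
1 [np.float64(0.106), np.float64(0.1059), np.float64(0.1058), np.float64(0.1064), np.float64(0.1049), np.float64(0.1048), np.float64(0.1054), np.float64(0.1046), np.float64(0.1045), np.float64(0.1043)] [(np.float64(314.5), 155), (np.float64(314.5), 158), (np.float64(314.5), 161)]
2 [np.float64(0.1061), np.float64(0.106), np.float64(0.1059), np.float64(0.1057), np.float64(0.105), np.float64(0.1048), np.float64(0.1047), np.float64(0.1046), np.float64(0.1045), np.float64(0.1044)] [(np.float64(314.5), 155), (np.float64(314.5), 158), (np.float64(314.5), 161)]
the job is handed in; nothing more can be done
None
```

The green hanger hangs still on the rail under the hood, about 2 mm off the centre of the yellow mark by the wrist camera; the gripper is clear, nothing else was touched, and the job was handed in at about 27 s.

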